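Grip a locating jig in the bench vice and press a valve block into its corner

ROBOT

A 6-joint arm with a two-finger parallel gripper is mounted at the origin on a cart in front of the work surface, level with it; the furniture and walls round the work are solid. World frame = base frame: x ahead of the robot, y to its left, z up, the work surface at z = 0. Lengths are in m, angles in rad, forces in N, time in s.
With the tool pointing down it reaches from about 0.3 to 0.95 m from the base axis. Payload 3.1 kg.
Tool frame: the origin (TCP) lies midway between the tips of the shut fingers; the grasp point (between the pads) lies 19 mm behind it; z points along the fingers, y is the line along which they close (so a half turn about z gives the same grasp; the last joint's range is limited). The gripper opens to 85 mm and grips with 20 to 120 N. Pads are 22 mm wide; open, the fingers measure 114 mm over their backs; the gripper's body (76 mm by 85 mm) begins 54 mm behind the grasp point. The pads swing forward as they close: fully open they stand 13 mm farther back than shut.
Start: joints at [1.192, 0.308, 1.634, -0, 1.2, -0.07], TCP at [0.19, 0.595, 0.231] pointing down, gripper open.
Joint ranges: [-3.06, 3.06], [-0.79, 1.96], [0.05, 2.63], [-1.19, 4.34], [0.05, 2.64], [-2.94, 2.94]. Speed limits (rad/s): [2.79, 2.79, 3.14, 3.14, 3.14, 3.14].

INTERFACE

Orientations are given as a rotation vector (axis times angle).
In Python, from workcell import r, viewer, job, boxes_of, trace gives the robot as it stands.
- The arm moves only by the shell command python3 -m inch 'ROWS'. ROWS is JSON, a list of rows, each an object of numbers: "dx", "dy", "dz": the shift along the tool's x, y, z each as a share of 0.075 m, from -1 to 1; "turn": the turn about the tool's z as a share of 180 degrees, from -1 to 1; "fingers": the finger opening in mm, from 0 to 85.4. In form: [{"dx": .., "dy": .., "dz": .., "turn": .., "fingers": ..}, ...]. A call has 1 to 12 rows; each row shifts and turns the commanded pose from where the row before left it, along the tool's axes as they then stand; what a row does not reach is not made up. A row lasts 1/8 s, in which the tool goes at most 62.5 mm and 10.7 degrees, less where a joint would pass 70% of its speed; a pose out of reach is approached as far as the arm can. A call with a number of a shift or a turn outside -1 to 1 is refused whole. A call with a gripper value outside its range is refused whole. The fingers move at their own pace and stop on an object; the grip force is fixed at half the most. Time passes only in rows, so rows that do not move let the fingers close. It gives the time, the measured TCP pose, the force, the opening and the grip force at its end, in the units of the state.
- r.get_obs(): the state, without advancing time (a new reading comes with each control period).
- viewer.snapshot(name): name is "scene" or "side" or "wrist"; returns the picture (400x640x3 uint8, red, green, blue); there is no depth.
- viewer.calibration(name): a dict with "mtx" (3x3 intrinsics, pixels), "D" ([k1, k2, p1, p2, k3] as OpenCV has them; the pictures are not rectified), "T" (4x4, takes a point from camera to world coordinates). Camera axes: x right, y down, z forward; pixel columns grow to the right and rows downward; lengths in m; the calibration is good to about 2 mm. A picture is of the moment at which its call begins: read the wrist's pose just before it. calibration takes no time and is no camera call; for the wrist camera it gives the pose at the moment of the call.
- job.sign_off(): hands the job in; it is judged then, once.
Trained networks look in the newest picture that a camera, given by its name, has taken for a name from the list of things; names that differ only in an ending like _2 or _b are one class to them, and where a whole thing is asked for, a point or a joint stands for the part that bears it (a point fixed in the world has none). Each returns a list of dicts, best first, with "p" (0 to 1); they miss things now and then, are a little off and sometimes report something else, mostly with a low value. They report only what shows in the picture. A call takes as long as a camera call. They do not tell look-alikes from the thing itself.
- boxes_of(camera, target): "location" ([x, y, z] in m, in world coordinates, good to about 4 mm: the middle of the surface that is visible of it).
- trace(camera, target): "pixels" (400x640 bool, what is visible of it).
The state is a dict: "clock": time; "q": joint angles; "dq": joint speeds; "joint_efforts": joint torques, N m; "ee_pos": TCP position; "eef_rot": TCP orientation; "wrist_force": force on the tool from outside, world axes, zero at the start; "ft_torque": the same for the moment, N m; "opening": opening from 0.0 (shut) to 1.0 (fully open); "gripper_force": force on a finger pad.
Only numpy, scipy, OpenCV 4.12 (cv2) and the standard library are available. Lean on these libraries where they do the work, as an engineer would, in place of code of your own. Each camera call takes 0.05 s, during which the arm holds its last target. There are 200 camera calls.

TASK

Turn the bar of the bench vice clockwise until its jaw grips the tongue of the locating jig firmly, then let go of the bar. Then take the valve block from the bench, set it flat on the jig with its long side along the long fence, and press it into the corner so that it bears on both fences at once. Finish while still gripping the block and pressing it into the corner, ready for marking out; leave the other loose things on the bench where they are.

Things in the scene. Friction and masses are not known exactly. Their poses are not given: they have to be found in the camera images.
- bench_vice: small blue machine vice, bolted to the bench, 245 x 100 x 68 mm. Origin on the bench under the vice; x points along the screw from the bar towards the fixed jaw, y along the jaws, z up. The fixed jaw's grip face is at x = +64 mm, jaw grip faces are 80 mm long (y -40 to +40) and reach from z = 38 to z = 68 mm (the top of both jaws). The screw's axis runs along x at y = 0, z = 36 mm
- bench_vice_jaw: the moving jaw (carries screw and bar along). Its axes are those of the vice; its origin lies on the vice's origin when the jaws are at their closest (10 mm gap) and lies g mm further to -x when the gap is 10 + g mm. Its grip face is at x = +54 mm of its own frame. It starts with 3 to 5.5 mm play on the tongue
- bench_vice_spindle (a joint): angle of screw and bar, rad; 0 = bar level; starts between -0.8 and 0.8. Falls as the bar turns clockwise (seen from the bar, looking along the vice's +x): over the top from the vice's +y to its -y side. That closes the jaw and moves the bar in +x, 1.59 mm a radian. Friction 0.06 N m (2.4 N at the bar's end); stays where left; stalls at about -2.4, tongue gripped
- bar_end_a (a point): centre of one end cap of the vice's cross bar, which goes through the screw's round head (23 mm across, 20 mm long in x). Bar 7 mm thick, 58 mm long; caps 10.4 mm in diameter, 7 mm long, centred 25.5 mm from the screw's axis. Push an end with closed fingers from above: across the head's top, then down beside the head; then the other end. 40 mm free all round the bar
- bar_end_b (a point): centre of the end cap at the bar's other end
- jig: locating jig, bare aluminium plate 84 x 96 x 10 mm, lying on the tops of both vice jaws, with a tongue (28 mm thick in x, 70 mm long in y, 28 mm deep) that hangs loosely between the jaws. Origin in the middle of the plate's underside, z up (plate's top at z = 10 mm); x points towards the vice's fixed jaw, y along the jaws, both nearly as the vice's. Smooth, as the fences (friction about 0.25)
- long_fence: steel bar 12 x 60 x 12 mm screwed on the jig, origin in the middle of its underside, axes those of the jig. Its inner face is at x = +23 mm of the jig and reaches from y = -26 to +34 mm, z = 10 to 22 mm
- short_fence: steel bar 36 x 12 x 12 mm screwed on the jig at right angles to the long fence, origin in the middle of its underside. Its inner face is at y = -31 mm of the jig and reaches from x = -20 to +16 mm, z = 10 to 22 mm. A block in the corner thus has its middle over the jig's origin
- valve_block: light machined aluminium block with bushes in its faces, 46 (x) x 62 (y) x 32 (z) mm, about 0.24 kg, standing on the bench to the right of the vice. Origin in its underside (x from -22 to +24 mm), z up. Take it across the 46 mm, high enough for the fingers to pass over the 12 mm fences; either way round will do
- block_centre (a point): the middle of the valve block
- thread_lock: white bottle with a red nozzle, 42 mm in diameter, 128 mm tall, upright, origin at its foot; a bystander
- drift: black steel drift, 25 mm in diameter, 79 mm tall, upright, origin at its foot; a bystander
- grease_pot: pot with a blue lid, 63 mm in diameter, 43 mm tall, origin at its foot; a bystander
There are look-alikes about, which are no part of the job. Leave any green look-alike of the valve_block alone.

How it is judged:
By the outcome, as a careful person would: the job done as asked, in the order asked, and still so for the second after the job is handed in, while the arm keeps its last pose, push and grip.
It also fails if it takes over 58 s, if anything falls off the work surface, if the arm or the gripper's body presses on something with over 40 N, if the wrist force passes 120 N, or if a joint passes its speed limit or range.

## Working session

There is one attempt and no reset: what is moved stays moved. The work goes in short steps, Python scripts to look and compute and a shell command to move; the robot and the scene stay as the last step left them, time stands still between calls to the robot, and variables do not carry over. Pictures are saved under pics/ and viewed, at most 10 in all, crops included, and the job is handed in when it is done.

```bash
ls; mkdir -p pics; cat > h.py <<'E'
import numpy as np, cv2
from workcell import r, viewer, job, boxes_of, trace
from scipy.spatial.transform import Rotation as R
def save(name,fn,crop=None,s=1):
    im=viewer.snapshot(name)
    if crop: im=im[crop[1]:crop[3],crop[0]:crop[2]]
    if s!=1: im=cv2.resize(im,None,fx=s,fy=s,interpolation=cv2.INTER_CUBIC)
    cv2.imwrite('pics/'+fn,im[:,:,::-1])
def proj(name,P):
    c=viewer.calibration(name);T=np.linalg.inv(c['T'])
    return cv2.projectPoints(np.atleast_2d(np.float64(P)),cv2.Rodrigues(T[:3,:3])[0],T[:3,3],np.array(c['mtx']),np.array(c['D']))[0][:,0]
def onplane(name,px,z):
    c=viewer.calibration(name);T=np.array(c['T'])
    u=cv2.undistortPoints(np.float64(px).reshape(-1,1,2),np.array(c['mtx']),np.array(c['D']))[:,0]
    d=np.c_[u,np.ones(len(u))]@T[:3,:3].T
    return T[:3,3]+d*((z-T[2,3])/d[:,2])[:,None]
E
python3 - <<'E'
from h import *
o=r.get_obs();print({k:np.round(v,3) for k,v in o.items()})
save('scene','s0.png');save('side','d0.png')
for c in('scene','side'):
  print(c,viewer.calibration(c)['T'].round(3).tolist())
  for t in('bench_vice','bench_vice_jaw','bar_end_a','bar_end_b','jig','long_fence','short_fence','valve_block','block_centre','thread_lock','drift','grease_pot'):
    print(t,[(np.round(d['location'],3).tolist(),round(d['p'],2)) for d in boxes_of(c,t)])
E
```

```text
pics
{'clock': np.float64(0.0), 'q': array([ 1.192,  0.309,  1.635,  0.   ,  1.2  , -0.07 ]), 'dq': array([-0.001,  0.   , -0.001, -0.001, -0.   ,  0.001]), 'joint_efforts': array([ 1.0000e-03, -4.1526e+01, -2.7666e+01,  0.0000e+00,  1.0000e-02,
       -0.0000e+00]), 'ee_pos': array([0.19 , 0.595, 0.23 ]), 'eef_rot': array([-0.483, -3.104,  0.004]), 'wrist_force': array([ 1.079, -0.429,  1.196]), 'ft_torque': array([-0.001,  0.009, -0.006]), 'gripper_force': np.float64(0.0), 'opening': np.float64(1.001)}
scene [[0.755, -0.251, 0.606, -0.064], [-0.656, -0.284, 0.699, -0.843], [-0.003, -0.925, -0.38, 0.518], [0.0, 0.0, 0.0, 1.0]]
bench_vice [([0.54, 0.003, 0.031], 0.69)]
bench_vice_jaw [([0.554, 0.007, 0.042], 0.55)]
bar_end_a [([0.551, -0.123, 0.039], 0.66)]
bar_end_b [([0.551, -0.123, 0.039], 0.66)]
jig [([0.564, 0.044, 0.079], 0.57), ([0.555, -0.123, 0.039], 0.29)]
long_fence [([0.564, 0.076, 0.086], 0.58)]
short_fence [([0.605, 0.047, 0.088], 0.62), ([0.554, -0.343, 0.027], 0.36), ([0.516, 0.318, 0.036], 0.31)]
valve_block [([0.456, -0.397, 0.028], 0.72), ([0.573, -0.463, 0.031], 0
[... 459 characters left out ...]
[0.553, 0.002, 0.042], 0.69)]
bar_end_a [([0.558, -0.114, 0.041], 0.63), ([0.635, 0.297, 0.053], 0.34)]
bar_end_b [([0.558, -0.114, 0.041], 0.63), ([0.635, 0.297, 0.053], 0.34)]
jig [([0.57, 0.044, 0.073], 0.75), ([0.55, -0.004, 0.028], 0.3), ([0.558, -0.118, 0.042], 0.2)]
long_fence [([0.574, 0.076, 0.09], 0.6), ([0.515, 0.32, 0.036], 0.53)]
short_fence []
valve_block [([0.58, -0.466, 0.035], 0.83), ([0.467, -0.399, 0.034], 0.64), ([0.563, -0.343, 0.029], 0.57)]
block_centre [([0.56, -0.346, 0.03], 0.89), ([0.578, -0.468, 0.032], 0.76), ([0.465, -0.394, 0.033], 0.74)]
thread_lock [([0.632, 0.299, 0.05], 0.63)]
drift [([0.517, 0.321, 0.036], 0.65)]
grease_pot [([0.741, -0.137, 0.038], 0.85)]
```

View pics/s0.png

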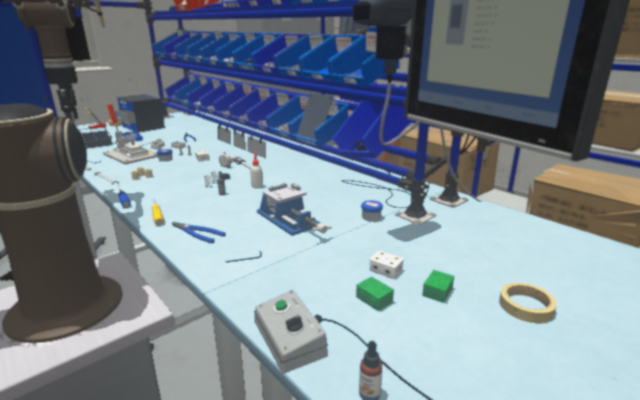

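View pics/d0.png

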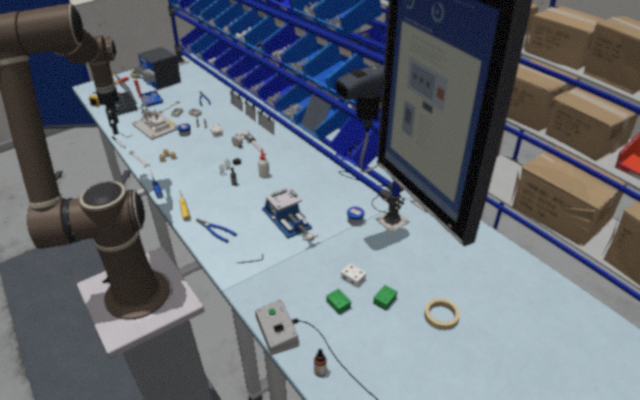

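Three block-like things in the scene picture: green at (375,292), green at (438,285), and the light one with bushes at (387,263). The last fits the description ("light machined aluminium"), and the greens are the look-alikes. I'll confirm this in a crop.

```bash
python3 -m inch '[{"dx":-0.58,"dy":-0.51},{"dx":-0.58,"dy":-0.51},{"dx":-0.58,"dy":-0.51},{"dx":-0.58,"dy":-0.51},{"dx":-0.58,"dy":-0.51},{"dx":-0.58,"dy":-0.51},{"dx":-0.58,"dy":-0.51},{"dx":-0.58,"dy":-0.51},{"dx":-0.58,"dy":-0.51},{"dx":-0.58,"dy":-0.51},{"dx":-0.58,"dy":-0.51},{"dx":-0.58,"dy":-0.51}]'
python3 - <<'E'
from h import *
import cv2
a=viewer.snapshot('scene')[230:310,340:470];cv2.imwrite('pics/c1.png',cv2.resize(a,None,fx=5,fy=5,interpolation=cv2.INTER_CUBIC)[:,:,::-1])
save('wrist','w1.png')
print(viewer.calibration('wrist')['T'].round(3).tolist(),viewer.calibration('wrist')['mtx'])
for t in('bench_vice','bench_vice_jaw','bar_end_a','jig','long_fence','short_fence','valve_block'):
    print(t,[(np.round(d['location'],3).tolist(),round(d['p'],2)) for d in boxes_of('wrist',t)])
E
```

```text
[[0.304, 0.915, 0.266, 0.122], [0.953, -0.292, -0.085, 0.618], [-0.0, 0.28, -0.96, 0.373], [0.0, 0.0, 0.0, 1.0]] [[312.4709494    0.         321.63784014]
 [  0.         312.4709494  203.59364547]
 [  0.           0.           1.        ]]
bench_vice []
bench_vice_jaw []
bar_end_a []
jig []
long_fence []
short_fence []
valve_block []schema error: expected keys dx, dy, dz, turn, fingers
```

View pics/w1.png

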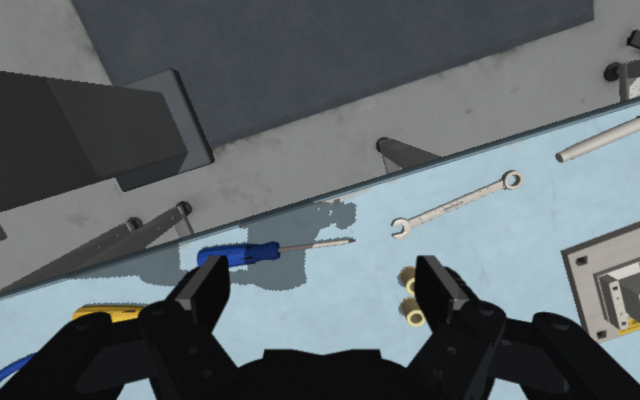

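View pics/c1.png

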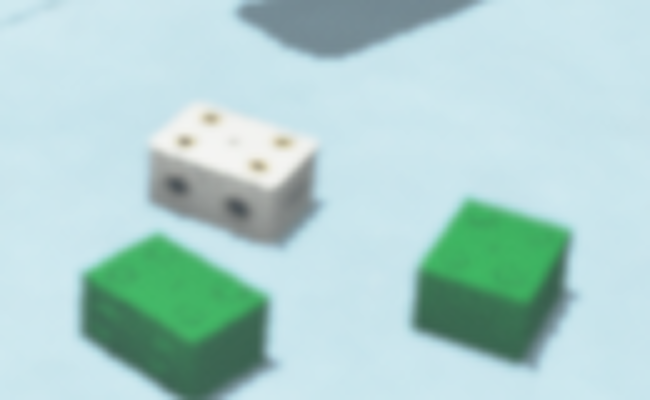

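The crop confirms it: the white block with brass bushes at crop (235,170) is the valve block, and both green ones stay. All keys are required in every row, so I'll resend the move.

```bash
python3 -m inch '[{"dx":-0.58,"dy":-0.54,"dz":0,"turn":0,"fingers":0},{"dx":-0.58,"dy":-0.54,"dz":0,"turn":0,"fingers":0},{"dx":-0.58,"dy":-0.54,"dz":0,"turn":0,"fingers":0},{"dx":-0.58,"dy":-0.54,"dz":0,"turn":0,"fingers":0},{"dx":-0.58,"dy":-0.54,"dz":0,"turn":0,"fingers":0},{"dx":-0.58,"dy":-0.54,"dz":0,"turn":0,"fingers":0},{"dx":-0.58,"dy":-0.54,"dz":0,"turn":0,"fingers":0},{"dx":-0.58,"dy":-0.54,"dz":0,"turn":0,"fingers":0},{"dx":-0.58,"dy":-0.54,"dz":0,"turn":0,"fingers":0},{"dx":-0.58,"dy":-0.54,"dz":0,"turn":0,"fingers":0},{"dx":-0.58,"dy":-0.54,"dz":0,"turn":-0.049,"fingers":0},{"dx":-0.57,"dy":-0.54,"dz":0,"turn":-0.049,"fingers":0}]'
python3 - <<'E'
from h import *
o=r.get_obs();print(o['clock'],o['ee_pos'],o['eef_rot'])
save('wrist','w2.png')
print(viewer.calibration('wrist')['T'].round(3).tolist())
for t in('bench_vice','bench_vice_jaw','bar_end_a','jig','long_fence','short_fence','valve_block'):
    print(t,[(np.round(d['location'],3).tolist(),round(d['p'],2)) for d in boxes_of('wrist',t)])
E
```

```text
clock: 3.25
ee_pos: [0.5471, -0.023, 0.2316]
eef_rot: [-0.005, 3.141, 0.0]
wrist_force: [0.1, 1.0, 0.4]
opening: 0.0
gripper_force: 0.0
3.25 [ 0.54707939 -0.0230117   0.23159486] [-5.10317023e-03  3.14095779e+00  2.73509865e-04]
[[-0.005, 0.958, 0.287, 0.48], [1.0, 0.007, -0.005, -0.028], [-0.006, 0.287, -0.958, 0.374], [0.0, 0.0, 0.0, 1.0]]
bench_vice [([0.552, -0.026, 0.027], 0.85), ([0.559, -0.101, 0.042], 0.52)]
bench_vice_jaw [([0.561, -0.046, 0.043], 0.95)]
bar_end_a [([0.561, -0.099, 0.043], 0.97)]
jig [([0.567, 0.045, 0.074], 0.97)]
long_fence [([0.57, 0.08, 0.092], 0.82)]
short_fence [([0.61, 0.041, 0.085], 0.66), ([0.517, 0.315, 0.016], 0.35)]
valve_block [([0.478, -0.364, 0.014], 0.96), ([0.572, -0.321, 0.029], 0.63)]
```

View pics/w2.png

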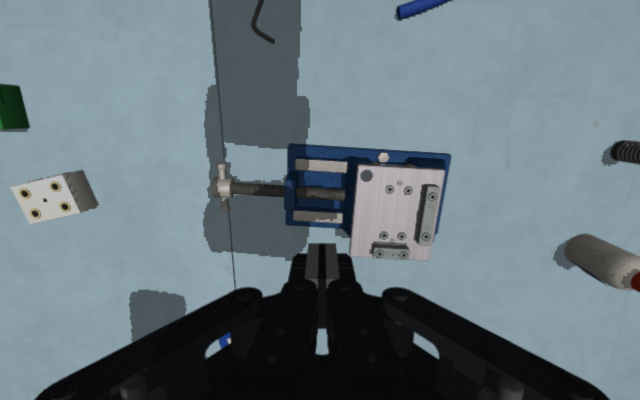

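The wrist picture shows the vice with its screw running left-right in row ~188. The bar is at (222,187) with caps near (223,168) and (226,207), and the jig plate spans (350–445, 165–260). The long fence is at (430,215), the short fence at (390,250), and the white block is at (45,198). Next I'll measure these.

```bash
python3 - <<'E'
from h import *
save('wrist','w3.png',(200,150,300,225),8)
def tr(t):
    L=trace('wrist',t);return [(d['p'],d['pixels']) for d in L[:3]]
for t,z in(('jig',.078),('long_fence',.090),('short_fence',.090),('valve_block',.032),('bench_vice_jaw',.05),('bar_end_a',.036)):
  for p,m in tr(t):
    cs=max(cv2.findContours(m.astype(np.uint8),0,2)[0],key=cv2.contourArea)[:,0]
    W=onplane('wrist',cs,z)[:,:2]*1000
    (c,s,a)=cv2.minAreaRect(W.astype(np.float32))
    print(t,round(p,2),m.sum(),cv2.boundingRect(cs),'rect',np.round(c,1),np.round(s,1),round(a,1),cv2.boxPoints((c,s,a)).round(0).tolist())
E
```

```text
jig 0.85 7921 (346, 165, 95, 98) rect [573.1  50.2] [85.7 98.6] 87.5 [[522.0, 9.0], [621.0, 5.0], [624.0, 91.0], [526.0, 95.0]]
long_fence 0.68 894 (412, 185, 23, 62) rect [569.9  77.8] [15.1 61.5] 86.7 [[539.0, 72.0], [600.0, 69.0], [601.0, 84.0], [540.0, 87.0]]
short_fence 0.74 522 (369, 245, 38, 17) rect [608.   45.4] [37.1 16. ] 86.8 [[599.0, 27.0], [615.0, 26.0], [617.0, 63.0], [601.0, 64.0]]
valve_block 0.95 2947 (9, 173, 86, 53) rect [ 569.7 -322.4] [46.1 86.5] 12.6 [[538.0, -285.0], [557.0, -370.0], [602.0, -360.0], [583.0, -275.0]]
valve_block 0.67 970 (0, 87, 27, 45) rect [ 473.1 -343.5] [27.4 44.3] 88.2 [[451.0, -357.0], [495.0, -358.0], [496.0, -330.0], [451.0, -329.0]]
valve_block 0.44 1800 (208, 164, 73, 50) rect [ 566.8 -109.7] [79.4 53.8] 67.9 [[527.0, -136.0], [577.0, -157.0], [607.0, -83.0], [557.0, -63.0]]
bench_vice_jaw 0.95 2827 (293, 158, 81, 79) rect [554.6 -12.6] [71.3 87.6] 72.1 [[502.0, -33.0], [585.0, -60.0], [607.0, 8.0], [524.0, 35.0]]
bench_vice_jaw 0.55 140 (217, 334, 14, 15) rect [ 745.4 -140.2] [12.3 23.7] 38.5 [[733.0, -135.0], [748.0, -153.0], [758.0, -146.0], [743.0, -127.0]]
bar_end_a 0.97 1805 (209, 164, 72, 50) rect [ 565.7 -108.7] [78.9 53.6] 67.9 [[526.0, -135.0], [576.0, -155.0], [605.0, -82.0], [556.0, -62.0]]
```

View pics/w3.png

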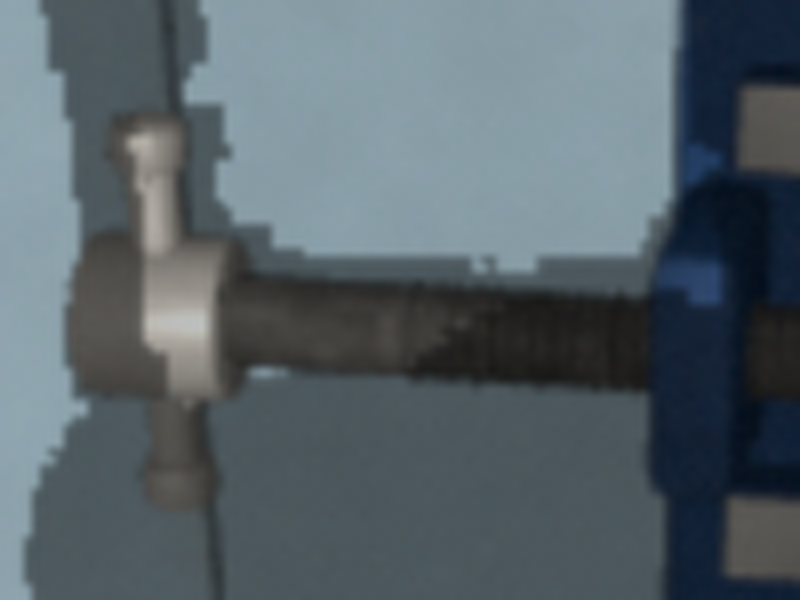

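```bash
python3 - <<'E'
from h import *
from scipy.optimize import least_squares
px=np.array([[218.5,167.75],[222.75,210.25],[219.7,189.4]])
def pts(p,yaw):
    hx,hy,f=p; X=np.array([-np.sin(yaw),np.cos(yaw),0]);Y=np.array([-np.cos(yaw),-np.sin(yaw),0]);Z=np.array([0,0,1.])
    h=np.array([hx,hy,.036]);e=.0255*(np.cos(f)*Y+np.sin(f)*Z)
    return np.array([h+e,h-e,h])
for yd in(-2,-3,-4):
  for f0 in(-.5,.5):
    s=least_squares(lambda p:(proj('wrist',pts(p,np.radians(yd)))[:2]-px[:2]).ravel(),[.56,-.12,f0])
    print(yd,f0,s.x.round(4),s.cost.round(2),s.fun.round(1),proj('wrist',pts(s.x,np.radians(yd))[2]))
# screw axis direction: points along mid of screw in crop (z=.036)
print(onplane('wrist',[[219.7,189.4],[200+300/8,150+323/8],[200+600/8,150+336/8]],.036).round(4))
print(proj('wrist',[[.547,-.023,.2316]]))
E
```

```text
-2 -0.5 [ 0.5571 -0.1319  0.141 ] 0.04 [-0.2 -0.1  0.2  0.1] [[220.70603669 189.65820557]]
-2 0.5 [ 0.5571 -0.1319  0.141 ] 0.04 [-0.2 -0.1  0.2  0.1] [[220.70603669 189.65820557]]
-3 -0.5 [ 0.5572 -0.1319  0.1622] 0.01 [ 0.1  0.1 -0.1 -0.1] [[220.69305465 189.67055273]]
-3 0.5 [ 0.5572 -0.1319  0.1622] 0.01 [ 0.1  0.1 -0.1 -0.1] [[220.69305465 189.67055273]]
-4 -0.5 [ 0.5572 -0.1319  0.181 ] 0.2 [ 0.3  0.3 -0.4 -0.3] [[220.67750477 189.67889073]]
-4 0.5 [ 0.5572 -0.1319  0.181 ] 0.2 [ 0.3  0.3 -0.4 -0.3] [[220.67750493 189.67889088]]
[[ 0.5568 -0.1329  0.036 ]
 [ 0.558  -0.1133  0.036 ]
 [ 0.5598 -0.0718  0.036 ]]
[[315.40993696 262.61878719]]
```

Bar: elevation ≈ 0.16 rad (+y end slightly up), head axis at x=0.557, bar at y=-0.132. The first push is down on the far (−y) end.

```bash
python3 -m inch '[{"dx":-0.24,"dy":-0.735,"dz":0,"turn":0,"fingers":0},{"dx":-0.24,"dy":-0.735,"dz":0,"turn":0,"fingers":0},{"dx":0,"dy":0,"dz":0.76,"turn":0,"fingers":0},{"dx":0,"dy":0,"dz":0.76,"turn":0,"fingers":0},{"dx":0,"dy":0,"dz":0.76,"turn":0,"fingers":0},{"dx":0,"dy":0,"dz":0.12,"turn":0,"fingers":0},{"dx":0,"dy":0,"dz":0.12,"turn":0,"fingers":0},{"dx":0,"dy":0,"dz":0.1,"turn":0,"fingers":0},{"dx":0,"dy":0,"dz":0.1,"turn":0,"fingers":0}]'
```

```text
clock: 5.12
ee_pos: [0.5845, -0.1317, 0.0297]
eef_rot: [0.002, 3.137, -0.001]
wrist_force: [-2.1, 1.0, 5.7]
opening: 0.001
gripper_force: 2.5
```

```bash
python3 -m inch '[{"dx":0,"dy":0,"dz":0.07,"turn":0,"fingers":0},{"dx":0,"dy":0,"dz":0.05,"turn":0,"fingers":0},{"dx":0,"dy":0,"dz":0,"turn":0,"fingers":0}]'
```

```text
clock: 5.5
ee_pos: [0.5833, -0.1315, 0.0189]
eef_rot: [0.001, 3.139, -0.001]
wrist_force: [0.1, 0.7, 2.0]
opening: 0.001
gripper_force: 0.8
```

```bash
python3 -m inch '[{"dx":0,"dy":0,"dz":-0.81,"turn":0,"fingers":0},{"dx":0.46,"dy":0.02,"dz":0,"turn":0,"fingers":0},{"dx":0.46,"dy":0,"dz":0,"turn":0,"fingers":0},{"dx":0,"dy":0,"dz":0.37,"turn":0,"fingers":0},{"dx":0,"dy":0,"dz":0,"turn":0,"fingers":0},{"dx":-0.1,"dy":0,"dz":0,"turn":0,"fingers":0},{"dx":-0.1,"dy":0,"dz":0,"turn":0,"fingers":0},{"dx":-0.1,"dy":0,"dz":0,"turn":0,"fingers":0},{"dx":-0.1,"dy":0,"dz":0,"turn":0,"fingers":0},{"dx":-0.11,"dy":0,"dz":0,"turn":0,"fingers":0},{"dx":0,"dy":0,"dz":0,"turn":0,"fingers":0}]'
```

```text
clock: 6.88
ee_pos: [0.5524, -0.1296, 0.0512]
eef_rot: [0.001, 3.141, 0.0]
wrist_force: [-2.5, -0.4, 0.7]
opening: -0.003
gripper_force: 1.2
```

```bash
python3 -m inch '[{"dx":0.03,"dy":0,"dz":-0.42,"turn":0,"fingers":0},{"dx":-0.4,"dy":0.02,"dz":0,"turn":0,"fingers":0},{"dx":0,"dy":0,"dz":0.22,"turn":0,"fingers":0},{"dx":0,"dy":0,"dz":0.08,"turn":0,"fingers":0},{"dx":0,"dy":0,"dz":0.05,"turn":0,"fingers":0},{"dx":0,"dy":0,"dz":0.05,"turn":0,"fingers":0},{"dx":0,"dy":0,"dz":0,"turn":0,"fingers":0}]'
```

```text
clock: 7.75
ee_pos: [0.585, -0.1283, 0.0556]
eef_rot: [0.004, 3.129, -0.001]
wrist_force: [6.8, 3.8, 8.3]
opening: 0.001
gripper_force: 5.2
```

```bash
python3 -m inch '[{"dx":0,"dy":0,"dz":0.05,"turn":0,"fingers":0},{"dx":0,"dy":0,"dz":0.05,"turn":0,"fingers":0},{"dx":0,"dy":0,"dz":0,"turn":0,"fingers":0}]'; python3 - <<'E'
from h import *
save('wrist','w4.png',(240,130,440,280),4)
E
```

```text
clock: 8.12
ee_pos: [0.5887, -0.1286, 0.051]
eef_rot: [0.005, 3.121, -0.003]
wrist_force: [9.5, 4.6, 15.4]
opening: -0.002
gripper_force: 7.8
```

View pics/w4.png

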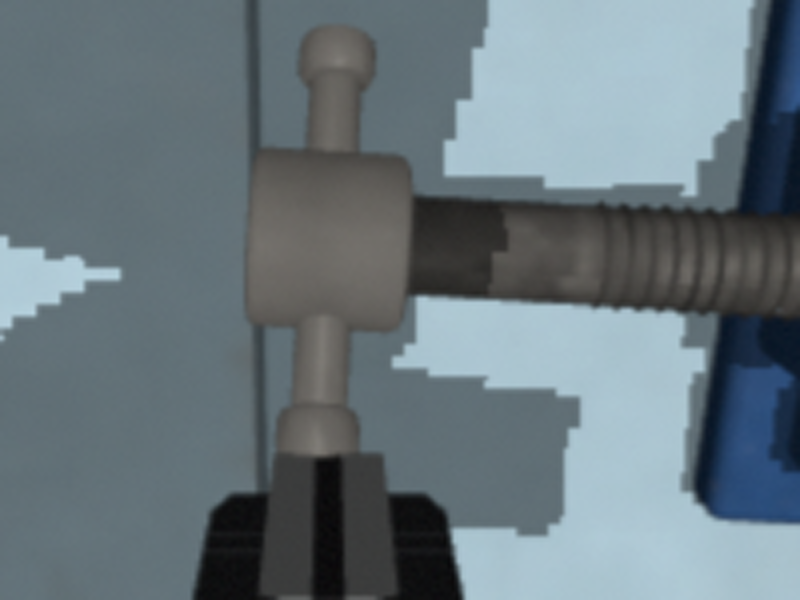

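The bar stands steep, and the fingertips sit on the far cap's outer end face and are sliding outwards (the force is mostly along the bar). I'll lift and press again, closer in.

```bash
python3 -m inch '[{"dx":0,"dy":0,"dz":-0.45,"turn":0,"fingers":0},{"dx":0.06,"dy":0.01,"dz":0,"turn":0,"fingers":0},{"dx":0,"dy":0,"dz":0.15,"turn":0,"fingers":0},{"dx":0,"dy":0,"dz":0.05,"turn":0,"fingers":0},{"dx":0,"dy":0,"dz":0.04,"turn":0,"fingers":0},{"dx":0,"dy":0,"dz":0,"turn":0,"fingers":0}]'; python3 - <<'E'
from h import *
from scipy.optimize import least_squares
px=np.array([[240+338/4,130+52/4],[240+318/4,130+428/4]])
E
```

```text
clock: 8.93
ee_pos: [0.5741, -0.1274, 0.0598]
eef_rot: [-0.002, -3.14, -0.001]
wrist_force: [0.0, -0.0, 0.0]
opening: -0.002
gripper_force: 0.0
```

```bash
python3 -m inch '[{"dx":0,"dy":0,"dz":0.05,"turn":0,"fingers":0},{"dx":0,"dy":0,"dz":0.05,"turn":0,"fingers":0},{"dx":0,"dy":0,"dz":0,"turn":0,"fingers":0}]'; python3 - <<'E'
from h import *
save('wrist','w5.png',(240,130,440,280),4)
E
```

```text
clock: 9.3
ee_pos: [0.5771, -0.1279, 0.0557]
eef_rot: [0.002, 3.137, -0.001]
wrist_force: [-0.8, 1.6, 6.8]
opening: -0.005
gripper_force: 3.5
```

View pics/w5.png

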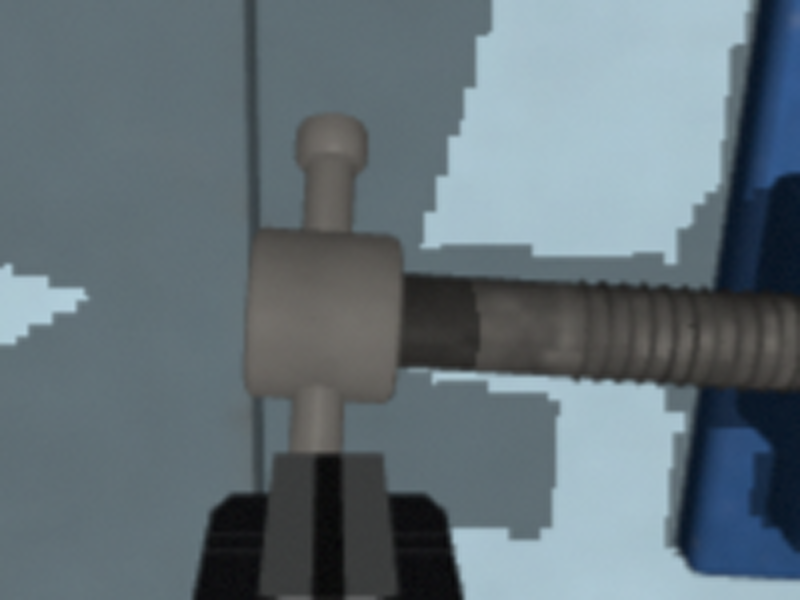

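Now the fingers press on the cap from above, with the contact force vertical. Press harder.

```bash
python3 -m inch '[{"dx":0,"dy":0,"dz":0.05,"turn":0,"fingers":0},{"dx":0,"dy":0,"dz":0.05,"turn":0,"fingers":0},{"dx":0,"dy":0,"dz":0,"turn":0,"fingers":0}]'; python3 -m inch '[{"dx":0,"dy":0,"dz":0.05,"turn":0,"fingers":0},{"dx":0,"dy":0,"dz":0.05,"turn":0,"fingers":0},{"dx":0,"dy":0,"dz":0,"turn":0,"fingers":0}]'
```

```text
clock: 9.72
ee_pos: [0.5803, -0.1282, 0.051]
eef_rot: [0.002, 3.131, -0.002]
wrist_force: [-0.2, 3.1, 14.8]
opening: 0.005
gripper_force: 7.7
clock: 10.1
ee_pos: [0.5829, -0.1283, 0.0459]
eef_rot: [0.003, 3.126, -0.003]
wrist_force: [1.0, 4.1, 24.2]
opening: -0.002
gripper_force: 11.7
```

```bash
cat > bar.py <<'E'
from h import *
from scipy.optimize import brentq
viewer.snapshot('wrist')
L=trace('wrist','bar_end_a');m=L[0]['pixels'];ys,xs=np.nonzero(m)
# keep biggest blob
n,lab,st,_=cv2.connectedComponentsWithStats(m.astype(np.uint8));k=1+st[1:,4].argmax();top=st[k,1]
print('p',L[0]['p'],'bbox',st[k])
T=viewer.calibration('wrist')
yaw=np.radians(-2.8)
def caprows(f,hy=-.128):
    Y=np.array([-np.cos(yaw),-np.sin(yaw),0]);X=np.array([-np.sin(yaw),np.cos(yaw),0]);Z=np.array([0,0,1.])
    # other end direction (opposite of pushed end)
    e=-(np.cos(f)*Y+np.sin(f)*Z);pp=-np.sin(f)*Y+np.cos(f)*Z
    h=np.array([.5572,hy,.036])
    P=[h+rr*e+.0052*(np.cos(a)*X+np.sin(a)*pp) for rr in(.022,.029) for a in np.linspace(0,6.28,24)]
    return proj('wrist',P)[:,1].min()
for f in np.arange(1.4,3.2,.1): print(round(f,1),round(caprows(f),1),end='; ')
E
python3 bar.py
```

```text
p 0.8 bbox [ 300  146  156   97 5618]
1.4 191.2; 1.5 186.5; 1.6 181.9; 1.7 177.4; 1.8 173.1; 1.9 169.0; 2.0 165.2; 2.1 161.6; 2.2 158.3; 2.3 155.4; 2.4 152.8; 2.5 150.7; 2.6 149.1; 2.7 148.0; 2.8 147.5; 2.9 147.4; 3.0 147.9; 3.1 147.6;
```

```bash
python3 -m inch '[{"dx":0,"dy":0,"dz":0.05,"turn":0,"fingers":0},{"dx":0,"dy":0,"dz":0.03,"turn":0,"fingers":0},{"dx":0,"dy":0,"dz":0,"turn":0,"fingers":0}]'; python3 bar.py;python3 -m inch '[{"dx":0,"dy":0,"dz":-0.5,"turn":0,"fingers":0},{"dx":0,"dy":0,"dz":0,"turn":0,"fingers":0}]'; python3 bar.py; python3 - <<'E'
from h import *
save('wrist','w6.png',(240,130,440,280),4)
E
```

```text
clock: 10.58
ee_pos: [0.5843, -0.1282, 0.0417]
eef_rot: [0.003, 3.124, -0.003]
wrist_force: [-1.3, 6.4, 29.9]
opening: -0.0
gripper_force: 15.5
p 0.97 bbox [ 299  143  160  100 6035]
1.4 190.5; 1.5 185.6; 1.6 180.9; 1.7 176.3; 1.8 171.9; 1.9 167.7; 2.0 163.7; 2.1 160.1; 2.2 156.7; 2.3 153.7; 2.4 151.0; 2.5 148.9; 2.6 147.2; 2.7 146.0; 2.8 145.4; 2.9 145.4; 3.0 145.8; 3.1 145.6; clock: 10.92
ee_pos: [0.5786, -0.1285, 0.0741]
eef_rot: [0.001, 3.133, -0.004]
wrist_force: [0.6, -0.8, -0.2]
opening: -0.001
gripper_force: 0.0
p 0.97 bbox [ 304  153  131   91 4008]
1.4 194.6; 1.5 190.4; 1.6 186.4; 1.7 182.5; 1.8 178.8; 1.9 175.2; 2.0 171.9; 2.1 168.8; 2.2 166.0; 2.3 163.5; 2.4 161.4; 2.5 159.6; 2.6 158.3; 2.7 157.4; 2.8 157.0; 2.9 157.1; 3.0 157.4; 3.1 157.1;
```

View pics/w6.png

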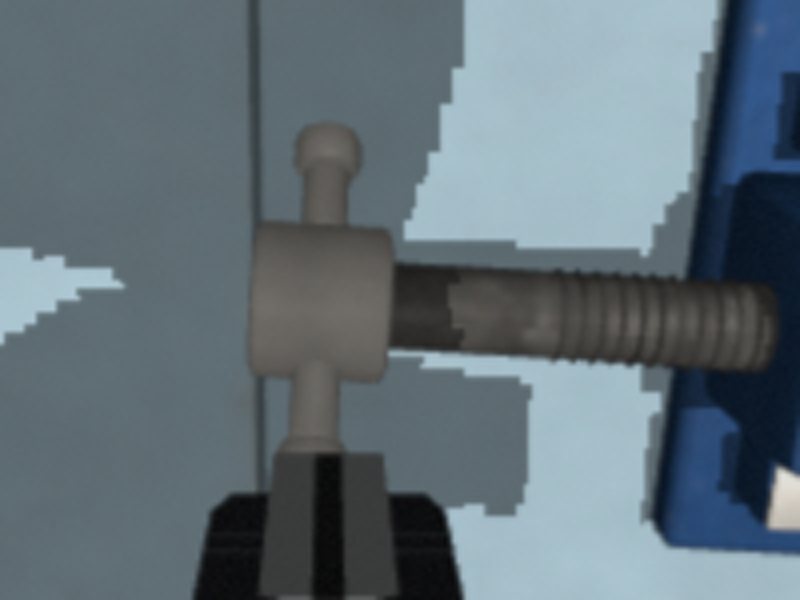

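The bar rests steep past the top (crop (325,150)/(315,440)), which gives an elevation of ≈2.45 rad. It is stalled at its end and held after I let go. Now to the block.

```bash
python3 -m inch '[{"dx":0,"dy":0,"dz":-0.8,"turn":0,"fingers":0},{"dx":0.02,"dy":-0.7,"dz":-0.2,"turn":0,"fingers":0},{"dx":0.02,"dy":-0.7,"dz":-0.2,"turn":0,"fingers":0},{"dx":0.02,"dy":-0.7,"dz":-0.2,"turn":0,"fingers":0},{"dx":0.02,"dy":-0.7,"dz":-0.2,"turn":0,"fingers":0},{"dx":0,"dy":0,"dz":0,"turn":0.059,"fingers":75},{"dx":0,"dy":0,"dz":0,"turn":0.059,"fingers":75},{"dx":0,"dy":0,"dz":0,"turn":0.059,"fingers":75},{"dx":0,"dy":0,"dz":0,"turn":0.059,"fingers":75},{"dx":0,"dy":0,"dz":0,"turn":0.059,"fingers":75},{"dx":0,"dy":0,"dz":0,"turn":0.059,"fingers":75},{"dx":0,"dy":0,"dz":0,"turn":0.059,"fingers":75}]'
python3 - <<'E'
from h import *
o=r.get_obs();print(o['q'].round(2)); Rm=R.from_rotvec(o['eef_rot']).as_matrix();print(Rm.round(3).tolist())
im=viewer.snapshot('wrist');cv2.imwrite('pics/w7.png',im[:,:,::-1])
print([(d['location'],d['p']) for d in boxes_of('wrist','valve_block')])
hsv=cv2.cvtColor(im,cv2.COLOR_RGB2HSV)
for d in trace('wrist','valve_block')[:3]:
    m=d['pixels'];cs=max(cv2.findContours(m.astype(np.uint8),0,2)[0],key=cv2.contourArea)[:,0]
    W=onplane('wrist',cs,.032)[:,:2]*1000;c,s,a=cv2.minAreaRect(W.astype(np.float32))
    print(d['p'],m.sum(),cv2.boundingRect(cs),im[m].mean(0).round(),np.round(c,1),np.round(s,1),round(a,1))
    # top face = bright part
    b=m&(im.min(2)>np.percentile(im[m].min(1),50)-25)
    cs=max(cv2.findContours(b.astype(np.uint8),0,2)[0],key=cv2.contourArea)[:,0]
    W=onplane('wrist',cs,.032)[:,:2]*1000;c,s,a=cv2.minAreaRect(W.astype(np.float32))
    print(' top',b.sum(),np.round(c,1),np.round(s,1),round(a,1),cv2.boxPoints((c,s,a)).round(0).tolist())
E
```

```text
clock: 12.58
ee_pos: [0.5673, -0.3368, 0.187]
eef_rot: [-1.904, -2.493, 0.0]
wrist_force: [0.2, -0.2, -0.0]
opening: 0.874
gripper_force: 0.0
[-0.6   0.42  1.58  0.    1.15 -0.87]
[[-0.263, 0.965, -0.004], [0.965, 0.263, 0.003], [0.004, -0.003, -1.0]]
[([0.5699, -0.3309, 0.0292], 0.71), ([0.586, -0.4516, 0.0352], 0.71), ([0.4753, -0.3845, 0.0293], 0.62)]
0.86 2793 (284, 267, 58, 51) [28. 73. 37.] [ 588.9 -449.7] [60.9 61.3] 16.7
 top 2793 [ 588.9 -449.7] [60.9 61.3] 16.7 [[551.0, -429.0], [569.0, -488.0], [627.0, -470.0], [609.0, -412.0]]
0.79 3314 (190, 173, 61, 73) [36. 89. 47.] [ 475.1 -385.3] [51.6 70.7] 1.3
 top 2845 [ 474.2 -385.3] [49.8 70.9] 1.8 [[448.0, -351.0], [450.0, -421.0], [500.0, -420.0], [498.0, -349.0]]
0.6 3123 (303, 151, 51, 67) [123. 122. 117.] [ 571.3 -331.4] [47.7 65.9] 14.6
 top 2599 [ 571.9 -331.6] [46.6 65.1] 14.5 [[541.0, -306.0], [557.0, -369.0], [603.0, -357.0], [586.0, -294.0]]
```

View pics/w7.png

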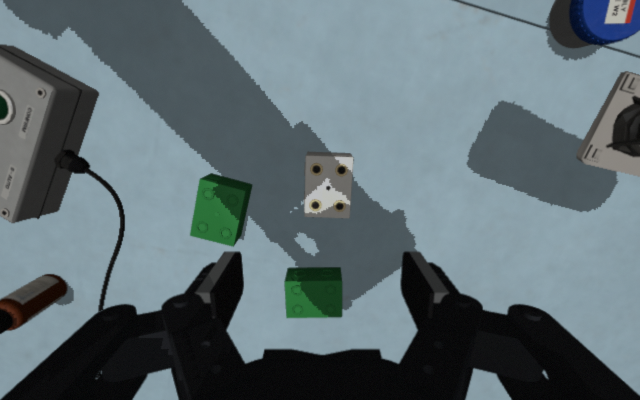

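The wrist picture (w7) shows the white block at (328,187), almost aligned with the tool, with the greens at (220,210) and (313,293) clear of the fingers. Centre is about (0.572,-0.333); descend and grip.

```bash
python3 -m inch '[{"dx":0.03,"dy":0.075,"dz":0,"turn":-0.004,"fingers":66},{"dx":0,"dy":0,"dz":0.75,"turn":0,"fingers":66},{"dx":0,"dy":0,"dz":0.75,"turn":0,"fingers":66},{"dx":0,"dy":0,"dz":0.6,"turn":0,"fingers":66},{"dx":0,"dy":0,"dz":0.24,"turn":0,"fingers":66},{"dx":0,"dy":0,"dz":0,"turn":0,"fingers":66},{"dx":0,"dy":0,"dz":0,"turn":0,"fingers":0},{"dx":0,"dy":0,"dz":0,"turn":0,"fingers":0},{"dx":0,"dy":0,"dz":0,"turn":0,"fingers":0},{"dx":0,"dy":0,"dz":0,"turn":0,"fingers":0},{"dx":0,"dy":0,"dz":0,"turn":0,"fingers":0}]'
```

```text
clock: 14.1
ee_pos: [0.5757, -0.3354, 0.0176]
eef_rot: [1.88, 2.51, 0.0]
wrist_force: [0.5, -0.8, 7.3]
opening: 0.516
gripper_force: 64.7
```

```bash
python3 -m inch '[{"dx":0,"dy":0,"dz":0,"turn":0,"fingers":62},{"dx":0,"dy":0,"dz":0,"turn":0,"fingers":62},{"dx":0,"dy":0,"dz":0,"turn":0,"fingers":62}]'
```

```text
clock: 14.48
ee_pos: [0.573, -0.3336, 0.0141]
eef_rot: [-1.883, -2.514, 0.0]
wrist_force: [-0.6, 0.4, -0.7]
opening: 0.727
gripper_force: 0.0
```

```bash
python3 -m inch '[{"dx":-0.01,"dy":0.028,"dz":0.065,"turn":0,"fingers":62},{"dx":0,"dy":0,"dz":0,"turn":0,"fingers":62},{"dx":0,"dy":0,"dz":0,"turn":0,"fingers":0},{"dx":0,"dy":0,"dz":0,"turn":0,"fingers":0},{"dx":0,"dy":0,"dz":0,"turn":0,"fingers":0},{"dx":0,"dy":0,"dz":0,"turn":0,"fingers":0}]'; python3 -m inch '[{"dx":0,"dy":0,"dz":-0.3,"turn":0,"fingers":0},{"dx":0,"dy":0,"dz":-0.7,"turn":0,"fingers":0},{"dx":0,"dy":0,"dz":-0.7,"turn":0,"fingers":0},{"dx":0,"dy":0,"dz":0,"turn":0,"fingers":0}]'
```

```text
clock: 15.22
ee_pos: [0.5758, -0.3341, 0.0097]
eef_rot: [1.883, 2.514, 0.0]
wrist_force: [0.3, -0.2, -0.2]
opening: 0.528
gripper_force: 63.4
clock: 15.72
ee_pos: [0.5798, -0.3367, 0.1451]
eef_rot: [1.875, 2.504, 0.001]
wrist_force: [1.1, -0.3, -1.9]
opening: 0.522
gripper_force: 63.3
```

```bash
python3 -m inch '[{"dx":0,"dy":0,"dz":-0.2,"turn":-0.056,"fingers":0},{"dx":0,"dy":0,"dz":-0.2,"turn":-0.056,"fingers":0},{"dx":0,"dy":0,"dz":-0.2,"turn":-0.056,"fingers":0},{"dx":0,"dy":0,"dz":-0.1,"turn":-0.056,"fingers":0},{"dx":0,"dy":0,"dz":0,"turn":-0.056,"fingers":0},{"dx":0,"dy":0,"dz":0,"turn":-0.056,"fingers":0},{"dx":0,"dy":0,"dz":0,"turn":-0.057,"fingers":0},{"dx":0.1,"dy":0.7,"dz":0,"turn":0,"fingers":0},{"dx":0.1,"dy":0.75,"dz":0,"turn":0,"fingers":0},{"dx":0.1,"dy":0.75,"dz":0,"turn":0,"fingers":0},{"dx":0.1,"dy":0.75,"dz":0,"turn":0,"fingers":0},{"dx":0,"dy":0,"dz":0,"turn":0,"fingers":0}]'
python3 - <<'E'
from h import *
o=r.get_obs();Rm=R.from_rotvec(o['eef_rot']).as_matrix();print(o['ee_pos'].round(4),Rm.round(3).tolist())
def rep(c):
  im=viewer.snapshot(c);cv2.imwrite('pics/%s8.png'%c,im[:,:,::-1])
  for t,z in(('jig',.078),('long_fence',.090),('short_fence',.090),('bar_end_a',.04),('valve_block',.17)):
    for d in trace(c,t)[:2]:
      m=d['pixels'];cs=max(cv2.findContours(m.astype(np.uint8),0,2)[0],key=cv2.contourArea)[:,0]
      W=onplane(c,cs,z)[:,:2]*1000;k,s,a=cv2.minAreaRect(W.astype(np.float32))
      print(c,t,round(d['p'],2),cv2.boundingRect(cs),np.round(k,1),np.round(s,1),round(a,1),cv2.boxPoints((k,s,a)).round(0).tolist())
rep('wrist')
print([(t,[(d['location'].round(4) if hasattr(d['location'],'round') else np.round(d['location'],4),round(d['p'],2)) for d in boxes_of('wrist',t)[:2]]) for t in('long_fence','short_fence')])
# line detection around the jig
im=cv2.cvtColor(viewer.snapshot('wrist'),cv2.COLOR_RGB2GRAY)
L=cv2.createLineSegmentDetector().detect(im)[0][:,0]
for l in L:
    P=onplane('wrist',l.reshape(2,2),.09)[:,:2]*1000
    c=P.mean(0);v=P[1]-P[0];n=np.hypot(*v)
    if n>22 and 500<c[0]<650 and -20<c[1]<120: print(l.round(1),P.round(1).tolist(),round(n),round(np.degrees(np.arctan2(v[1],v[0]))%180,1))
E
```

```text
clock: 17.23
ee_pos: [0.5546, -0.107, 0.1881]
eef_rot: [-0.072, -3.136, -0.004]
wrist_force: [0.4, -0.5, -2.1]
opening: 0.524
gripper_force: 63.3
[ 0.5546 -0.107   0.1881] [[-0.999, 0.046, -0.005], [0.046, 0.999, 0.003], [0.005, 0.002, -1.0]]
wrist long_fence 0.62 (531, 177, 38, 73) [573.3  71.1] [20.7 60.9] 86.4 [[542.0, 63.0], [603.0, 59.0], [604.0, 80.0], [544.0, 83.0]]
wrist long_fence 0.28 (267, 194, 112, 149) [ 617.3 -114.4] [ 91.6 139.5] 86.3 [[545.0, -156.0], [684.0, -165.0], [690.0, -73.0], [551.0, -64.0]]
wrist short_fence 0.95 (479, 249, 49, 18) [610.8  38.5] [40.5 15.7] 87.2 [[602.0, 19.0], [618.0, 18.0], [620.0, 58.0], [604.0, 59.0]]
wrist short_fence 0.74 (532, 177, 37, 71) [573.   70.9] [19.3 59.2] 86.4 [[543.0, 63.0], [602.0, 59.0], [603.0, 79.0], [544.0, 82.0]]
wrist bar_end_a 0.83 (288, 166, 79, 30) [ 547.5 -106.5] [75.  28.1] 87.9 [[532.0, -143.0], [560.0, -145.0], [563.0, -70.0], [535.0, -69.0]]
wrist valve_block 0.71 (0, 85, 74, 56) [ 478.6 -251.5] [36.9 25.3] 89.3 [[466.0, -270.0], [491.0, -270.0], [491.0, -233.0], [466.0, -233.0]]
wrist valve_block 0.7 (0, 197,
[... 248 characters left out ...]
6 135.4] [[503.4, -72.9], [511.9, 66.6]] 140 86.5
[548.8 142.1 575.3 152.8] [[516.7, 62.3], [525.9, 83.4]] 23 66.4
[534.8 239.7 549.4 171.9] [[596.4, 62.8], [539.7, 66.2]] 57 176.5
[575.6 152.7 470.6 151.8] [[525.8, 83.6], [520.8, 4.3]] 80 86.4
[472.6 152.3 458.4 259.1] [[521.2, 5.8], [610.9, 1.2]] 90 177.1
[489.4 242.4 524.4 242.7] [[596.9, 25.7], [598.7, 54.6]] 29 86.6
[562.5 171.7 546.9 240.6] [[540.1, 76.2], [597.7, 72.7]] 58 176.5
[531.9 249.  494.3 248.3] [[604.7, 61.5], [602.5, 30.4]] 31 85.9
[531.9 262.1 496.9 261.8] [[616.8, 63.0], [615.1, 33.7]] 29 86.7
[511.9 141.8 548.1 141.7] [[514.9, 34.7], [516.3, 61.7]] 27 86.9
[573.6 189.2 560.7 243.1] [[554.6, 87.0], [600.5, 84.3]] 46 176.6
```

Jig found: origin about (0.5727, 0.0512), x-axis at 86.5°. The fingertips would barely clear the fences with this grip, so I'll set the block down on the plate away from the fences and regrip 6 mm higher.

```bash
python3 -m inch '[{"dx":-0.01,"dy":0.63,"dz":0,"turn":0.005,"fingers":0},{"dx":-0.01,"dy":0.63,"dz":0,"turn":0,"fingers":0},{"dx":-0.01,"dy":0.62,"dz":0,"turn":0,"fingers":0},{"dx":0,"dy":0,"dz":0,"turn":0,"fingers":0},{"dx":0,"dy":0,"dz":0.6,"turn":0,"fingers":0},{"dx":0,"dy":0,"dz":0.6,"turn":0,"fingers":0},{"dx":0,"dy":0,"dz":0,"turn":0,"fingers":0},{"dx":0,"dy":0,"dz":0,"turn":0,"fingers":0}]'
```

```text
clock: 18.68
ee_pos: [0.5692, 0.0282, 0.1009]
eef_rot: [0.107, 3.138, -0.0]
wrist_force: [0.6, 0.1, -2.6]
opening: 0.523
gripper_force: 63.3
```

```bash
python3 -m inch '[{"dx":0.09,"dy":0.07,"dz":0,"turn":-0.002,"fingers":0},{"dx":0,"dy":0,"dz":0.08,"turn":0,"fingers":0},{"dx":0,"dy":0,"dz":0.05,"turn":0,"fingers":0},{"dx":0,"dy":0,"dz":0,"turn":0,"fingers":0}]'; python3 -m inch '[{"dx":0,"dy":0,"dz":0.03,"turn":0,"fingers":0},{"dx":0,"dy":0,"dz":0,"turn":0,"fingers":0}]'; python3 -m inch '[{"dx":0,"dy":0,"dz":0.03,"turn":0,"fingers":0},{"dx":0,"dy":0,"dz":0,"turn":0,"fingers":0}]'
```

```text
clock: 19.18
ee_pos: [0.5612, 0.0348, 0.0896]
eef_rot: [-0.095, -3.14, 0.0]
wrist_force: [-0.7, -0.2, -2.6]
opening: 0.526
gripper_force: 63.4
clock: 19.42
ee_pos: [0.5618, 0.0348, 0.0877]
eef_rot: [0.095, 3.14, -0.0]
wrist_force: [0.1, 0.6, -2.3]
opening: 0.529
gripper_force: 63.5
clock: 19.68
ee_pos: [0.5622, 0.0347, 0.0876]
eef_rot: [0.095, 3.14, -0.0]
wrist_force: [-3.6, -0.2, 8.3]
opening: 0.524
gripper_force: 64.7
```

```bash
python3 -m inch '[{"dx":0,"dy":0,"dz":0,"turn":0,"fingers":52},{"dx":0,"dy":0,"dz":0,"turn":0,"fingers":52},{"dx":0,"dy":0,"dz":-0.1,"turn":0,"fingers":52},{"dx":0,"dy":0,"dz":0,"turn":0,"fingers":52}]';python3 -m inch '[{"dx":0,"dy":0,"dz":0,"turn":0,"fingers":0},{"dx":0,"dy":0,"dz":0,"turn":0,"fingers":0},{"dx":0,"dy":0,"dz":0,"turn":0,"fingers":0},{"dx":0,"dy":0,"dz":0,"turn":0,"fingers":0}]'
```

```text
clock: 20.18
ee_pos: [0.5624, 0.0348, 0.0937]
eef_rot: [0.095, 3.138, 0.0]
wrist_force: [0.6, -0.2, -0.4]
opening: 0.61
gripper_force: 0.0
clock: 20.68
ee_pos: [0.5625, 0.0347, 0.0938]
eef_rot: [0.095, 3.138, -0.0]
wrist_force: [0.3, 0.3, 4.6]
opening: 0.52
gripper_force: 63.1
```

```bash
python3 -m inch '[{"dx":0,"dy":0.06,"dz":0,"turn":0,"fingers":0},{"dx":0,"dy":0.07,"dz":0,"turn":0,"fingers":0},{"dx":0,"dy":0.06,"dz":0,"turn":0,"fingers":0},{"dx":0,"dy":0,"dz":0,"turn":0,"fingers":0}]';python3 -m inch '[{"dx":-0.04,"dy":0.02,"dz":0,"turn":0,"fingers":0},{"dx":0,"dy":0,"dz":0,"turn":0,"fingers":0}]'; python3 -m inch '[{"dx":0,"dy":0.03,"dz":0,"turn":0,"fingers":0},{"dx":0,"dy":0,"dz":0,"turn":0,"fingers":0}]'
```

```text
clock: 21.18
ee_pos: [0.5634, 0.0488, 0.0938]
eef_rot: [0.094, 3.138, -0.001]
wrist_force: [-0.4, -2.0, 4.8]
opening: 0.52
gripper_force: 63.2
clock: 21.42
ee_pos: [0.5656, 0.05, 0.0938]
eef_rot: [-0.095, -3.14, 0.001]
wrist_force: [-2.3, -1.1, 7.1]
opening: 0.523
gripper_force: 63.4
clock: 21.68
ee_pos: [0.5661, 0.0513, 0.0938]
eef_rot: [0.093, 3.14, -0.004]
wrist_force: [-1.0, -4.1, 6.8]
opening: 0.522
gripper_force: 63.3
```

```bash
python3 -m inch '[{"dx":0,"dy":0.03,"dz":0,"turn":0,"fingers":0},{"dx":0,"dy":0,"dz":0,"turn":0,"fingers":0}]'; python3 -m inch '[{"dx":0,"dy":0.03,"dz":0,"turn":0,"fingers":0},{"dx":0,"dy":0,"dz":0,"turn":0,"fingers":0}]'; python3 -m inch '[{"dx":-0.04,"dy":0,"dz":0,"turn":0,"fingers":0},{"dx":0,"dy":0,"dz":0,"turn":0,"fingers":0}]'
```

```text
clock: 21.92
ee_pos: [0.5661, 0.0515, 0.0939]
eef_rot: [0.09, 3.14, -0.01]
wrist_force: [-1.5, -9.6, 8.0]
opening: 0.525
gripper_force: 63.3
clock: 22.18
ee_pos: [0.5662, 0.0517, 0.0939]
eef_rot: [0.087, 3.14, -0.016]
wrist_force: [-2.4, -15.1, 9.0]
opening: 0.519
gripper_force: 63.4
clock: 22.42
ee_pos: [0.5663, 0.0517, 0.0939]
eef_rot: [-0.087, -3.133, 0.015]
wrist_force: [-9.2, -15.2, 14.6]
opening: 0.52
gripper_force: 64.1
```

```bash
python3 -m inch '[{"dx":0,"dy":-0.06,"dz":-0.03,"turn":0,"fingers":0},{"dx":0,"dy":0,"dz":0,"turn":0,"fingers":0}]'; python3 -m inch '[{"dx":-0.03,"dy":0,"dz":0,"turn":0,"fingers":0},{"dx":0,"dy":0,"dz":0,"turn":0,"fingers":0}]'; python3 -m inch '[{"dx":-0.03,"dy":0,"dz":0,"turn":0,"fingers":0},{"dx":0,"dy":0,"dz":0,"turn":0,"fingers":0}]'
```

```text
clock: 22.68
ee_pos: [0.5675, 0.0512, 0.0942]
eef_rot: [-0.094, -3.138, 0.003]
wrist_force: [-1.1, -5.1, -1.7]
opening: 0.519
gripper_force: 62.3
clock: 22.92
ee_pos: [0.5693, 0.0512, 0.094]
eef_rot: [-0.092, -3.136, 0.004]
wrist_force: [-1.8, -6.5, 1.1]
opening: 0.519
gripper_force: 62.4
clock: 23.18
ee_pos: [0.5716, 0.051, 0.094]
eef_rot: [-0.092, -3.136, 0.005]
wrist_force: [-2.6, -5.8, -1.1]
opening: 0.522
gripper_force: 62.4
```

```bash
python3 -m inch '[{"dx":-0.03,"dy":0,"dz":0.01,"turn":0,"fingers":0},{"dx":0,"dy":0,"dz":0,"turn":0,"fingers":0}]'; python3 -m inch '[{"dx":-0.03,"dy":0,"dz":0,"turn":0,"fingers":0},{"dx":0,"dy":0,"dz":0,"turn":0,"fingers":0}]'; python3 -m inch '[{"dx":-0.03,"dy":0,"dz":0,"turn":0,"fingers":0},{"dx":0,"dy":0,"dz":0,"turn":0,"fingers":0}]'
```

```text
clock: 23.42
ee_pos: [0.5741, 0.0509, 0.0939]
eef_rot: [-0.092, -3.137, 0.005]
wrist_force: [-3.7, -5.8, 2.2]
opening: 0.525
gripper_force: 62.7
clock: 23.68
ee_pos: [0.5744, 0.0509, 0.0939]
eef_rot: [-0.091, -3.132, 0.005]
wrist_force: [-7.1, -5.7, 6.8]
opening: 0.52
gripper_force: 63.2
clock: 23.92
ee_pos: [0.5745, 0.0509, 0.0939]
eef_rot: [-0.091, -3.127, 0.005]
wrist_force: [-12.3, -4.4, 10.8]
opening: 0.516
gripper_force: 63.7
```

```bash
python3 -m inch '[{"dx":0.01,"dy":0.03,"dz":0,"turn":0,"fingers":0},{"dx":0,"dy":0,"dz":0,"turn":0,"fingers":0},{"dx":0,"dy":0,"dz":0,"turn":0,"fingers":0}]'; python3 - <<'E'
from h import *
o=r.get_obs();print(o['wrist_force'],o['ft_torque'],R.from_rotvec(o['eef_rot']).as_matrix().round(4).tolist())
viewer.snapshot('wrist');viewer.snapshot('scene');viewer.snapshot('side')
for c in('wrist','scene','side'):
  for t in('jig','long_fence','valve_block','thread_lock','drift','grease_pot'):print(c,t,[(np.round(d['location'],3).tolist(),round(d['p'],2)) for d in boxes_of(c,t)[:3]])
E
```

```text
clock: 24.3
ee_pos: [0.5745, 0.051, 0.094]
eef_rot: [-0.089, -3.129, 0.01]
wrist_force: [-10.5, -11.7, 9.8]
opening: 0.522
gripper_force: 63.6
[-10.54331784 -11.66031969   9.7882902 ] [-1.87605108  1.68221497  0.22695364] [[-0.9983, 0.0571, -0.0119], [0.0572, 0.9983, -0.0063], [0.0115, -0.007, -0.9999]]
wrist jig [([0.532, 0.055, 0.074], 0.93)]
wrist long_fence [([0.552, 0.084, 0.091], 0.59), ([0.556, -0.104, 0.043], 0.43), ([0.745, -0.095, 0.007], 0.36)]
wrist valve_block [([0.566, 0.054, 0.108], 0.78), ([0.744, -0.095, 0.007], 0.48)]
wrist thread_lock [([0.64, 0.291, 0.011], 0.59)]
wrist drift [([0.558, -0.096, 0.04], 0.65)]
wrist grease_pot []
scene jig [([0.541, 0.023, 0.079], 0.69)]
scene long_fence []
scene valve_block [([0.458, -0.4, 0.03], 0.98), ([0.571, -0.462, 0.03], 0.84), ([0.558, 0.03, 0.096], 0.51)]
scene thread_lock [([0.635, 0.295, 0.047], 0.76)]
scene drift [([0.516, 0.32, 0.033], 0.58), ([0.557, -0.123, 0.041], 0.37)]
scene grease_pot [([0.74, -0.133, 0.033], 0.71)]
side jig [([0.547, 0.024, 0.073], 0.48)]
side long_fence []
side valve_block [([0.462, -0.402, 0.038], 0.91), ([0.559, 0.038, 0.102], 0.72), ([0.579, -0.466, 0.033], 0.71)]
side thread_lock [([0.633, 0.295, 0.052], 0.81)]
side drift [([0.516, 0.321, 0.039], 0.6), ([0.55, -0.007, 0.027], 0.43)]
side grease_pot [([0.74, -0.133, 0.039], 0.67), ([0.556, -0.116, 0.038], 0.33)]
```

```bash
python3 -c "
from workcell import job
print(job.sign_off())"
```

```text
the job is handed in; nothing more can be done
None
```

I closed the vice and let go of the bar, then set the valve block flat on the jig and handed the job in still gripping it, pressed into the corner with about 10–12 N on each fence. The bar stalled at about 2.45 rad (−2.45 on the joint's scale) and stayed there, and the jig did not shift under pushes of up to 15 N. I did not measure the clamping force itself. The other loose things were left where they were, and the run took about 24 s on the robot's clock.

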